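# Load the numbered drying rack in order

## Task

Load the drying rack with the three beakers that fit its pockets: fill the pocket marked with one stud first, then the two-stud pocket, then the three-stud pocket, each with one beaker pushed fully home against the back of its pocket. The dry clay is fragile, so slide the beakers along the bench, never lifting or tipping them, and leave the wide beaker that does not fit, and everything else, where it is.

Things in the scene. Friction and masses are not known exactly. Their poses are not given: they have to be found in the camera images.
- beaker_a: Straight-sided open beaker of dry reddish clay standing upright, outer diameter 56, height 50, wall 5, about 110 g; one of three identical ones. Origin: centre of its underside; z up (it is round: its yaw means nothing).
- beaker_b: Straight-sided open beaker of dry reddish clay standing upright, outer diameter 56, height 50, wall 5, about 110 g; one of three identical ones. Origin: centre of its underside; z up (it is round: its yaw means nothing).
- beaker_c: Straight-sided open beaker of dry reddish clay standing upright, outer diameter 56, height 50, wall 5, about 110 g; one of three identical ones. Origin: centre of its underside; z up (it is round: its yaw means nothing).
- wide_beaker: Same clay beaker but wider: outer diameter 70, height 50, so it does not fit a pocket; stands in the same row as the others. Stays where it is. Origin: centre of its underside.
- rack: Fixed wooden rack, 340 long: three equal pockets 110 apart, 64 wide, floored by the bench, open towards the robot. Side rails 10 high, rounded noses (radius 11), begin 40 before the seat; back block 30 high, face 29.5 past the seat; rear rail 46 high, to 78 past it. Origin: seat of the middle pocket, bench level; x into the pockets, y along the rack.
- pocket1 (a point): Seat of the pocket whose number plate bears one stud: the point on the bench under the centre of a beaker that stands mid-pocket touching the back block. x points into the pocket, y along the rack, z up. The plywood plate (26 x 74) lies on the back block, centre 44.5 past the seat, top 36 high; studs are dark steel domes, diameter 14, in a row 23 apart.
- pocket2 (a point): Seat of the pocket whose number plate bears two studs: the point on the bench under the centre of a beaker that stands mid-pocket touching the back block. x points into the pocket, y along the rack, z up. The plywood plate (26 x 74) lies on the back block, centre 44.5 past the seat, top 36 high; studs are dark steel domes, diameter 14, in a row 23 apart.
- pocket3 (a point): Seat of the pocket whose number plate bears three studs: the point on the bench under the centre of a beaker that stands mid-pocket touching the back block. x points into the pocket, y along the rack, z up. The plywood plate (26 x 74) lies on the back block, centre 44.5 past the seat, top 36 high; studs are dark steel domes, diameter 14, in a row 23 apart.
- jar: Glass jar with steel screw-top lid, diameter 72, height 100, standing at the right. Bystander. Origin: centre of its underside.
- stacked_pots: Two small flared terracotta pots, one inside the other, largest diameter 94, height 82, standing at the left. Bystander. Origin: centre of the underside.
- scraper: Yellow plastic scraper lying flat, 100 x 70 x 5, at the left. Bystander. Origin: centre of its underside.
- rib: Bamboo rib lying flat at the right end of the row of beakers, 135 x 50 x 6, one end round. Bystander. Origin: on its underside near its middle.
Not all that is in view belongs to the job. Leave any purple or yellow look-alike of the beaker_b alone. What is shaped like the beaker_c but white or yellow is not meant.

How it is judged:
By the outcome, as a careful person would: the job done as asked, in the order asked, and still so for the second after the job is handed in, with the robot touching nothing.
It also fails if it takes over 69 s, if anything falls off the work surface, if the arm or the gripper's body presses on something with over 40 N, if the wrist force passes 120 N, or if a joint passes its speed limit or range.

## Robot

A 6-joint arm with a two-finger parallel gripper is mounted at the origin on the work surface. World frame = base frame: x ahead of the robot, y to its left, z up, the work surface at z = 0. Lengths are in mm, angles in rad, forces in N, time in s.
With the tool pointing down it reaches from about 400 to 925 mm from the base axis. Payload 12.5 kg.
Tool frame: the origin (TCP) lies midway between the tips of the shut fingers; the grasp point (between the pads) lies 19 mm behind it; z points along the fingers, y is the line along which they close (so a half turn about z gives the same grasp; the last joint's range is limited). The gripper opens to 95 mm and grips with 3 to 60 N. Pads are 20 mm wide; open, the fingers measure 119 mm over their backs; the gripper's body (75 mm by 180 mm) begins 59 mm behind the grasp point.
Start: joints at [-1.416, 0.491, 1.559, -0, 1.092, -0.106], TCP at [161.181, -603.877, 214.661] pointing down, gripper open.
Joint ranges: [-3.1, 3.1], [-0.84, 2.19], [0.05, 2.79], [-1.13, 4.28], [0.06, 2.93], [-2.69, 2.69]. Speed limits (rad/s): [2.22, 2.22, 2.79, 3.14, 3.14, 3.14].

## Interface

Orientations are given as [roll, pitch, yaw] about the fixed x, y, z axes, in that order (R = Rz(yaw) Ry(pitch) Rx(roll)).
In Python, from cell import env gives the robot as it stands.
- The arm moves only by the shell command python3 -m inch 'ROWS'. ROWS is JSON, a list of rows, each a list of 7 numbers: the turn, a rotation vector about the tool's x, y, z in rad, then the shift along the tool's x, y, z in cm, then the closure, from -1 (fully open) to 1 (shut). A call has 1 to 20 rows; each row shifts and turns the commanded pose from where the row before left it, along the tool's axes as they then stand; what a row does not reach is not made up. A row lasts 1/8 s, in which the tool goes at most 62.5 mm and 10.7 degrees, less where a joint would pass 70% of its speed; a pose out of reach is approached as far as the arm can. A call with a gripper value outside its range is refused whole. The fingers move at their own pace and stop on an object; the grip force is fixed at half the most. Time passes only in rows, so rows that do not move let the fingers close. It gives the time, the measured TCP pose, the force, the opening and the grip force at its end, in the units of the state.
- env.state(): the state, without advancing time (a new reading comes with each control period).
- env.read_camera(name): name is "scene" or "top" or "wrist"; returns a dict with "img" (400x640x3 uint8, red, green, blue), "depth" (400x640 float32, mm along the optical axis (not along the pixel's ray), 0 where there is no reading), "fx", "fy", "cx", "cy" (pixels), "position" and "orientation" of the camera in the world. Camera axes: x right, y down, z forward; pixel columns grow to the right and rows downward; lengths in mm; the calibration is good to about 2 mm. The wrist camera is an equidistant fisheye: a pixel r from the principal point sees the ray r / f radians off the axis. A picture is of the moment at which its call begins.
- env.job_done(): hands the job in; it is judged then, once.
Trained networks look in a picture, given as the dict that the camera call returned (one of the last four; its "shot" number tells which), for a name from the list of things; names that differ only in an ending like _2 or _b are one class to them, and where a whole thing is asked for, a point or a joint stands for the part that bears it (a point fixed in the world has none). Each returns a list of dicts, best first, with "score" (0 to 1); they miss things now and then, are a little off and sometimes report something else, mostly with a low value. They report only what shows in the picture. A call takes as long as a camera call. They do not tell look-alikes from the thing itself.
- env.find_in(picture, target): "centre" ([x, y, z] in mm, in the coordinates of the camera as it stood for that picture, good to about 4 mm: the middle of the surface that is visible of it).
- env.trace(picture, target): "mask" (400x640 bool, what is visible of it).
The state is a dict: "t": time; "joints": joint angles; "qvel": joint speeds; "tau": joint torques, N m; "eef_pos": TCP position; "tcp_rot": TCP orientation; "ft_force": force on the tool from outside, world axes, zero at the start; "moment": the same for the moment, N m; "opening": opening from 0.0 (shut) to 1.0 (fully open); "grip_force": force on a finger pad.
Only numpy, scipy, OpenCV 4.12 (cv2) and the standard library are available. Lean on these libraries where they do the work, as an engineer would, in place of code of your own. Each camera call takes 0.05 s, during which the arm holds its last target. There are 200 camera calls.

## Working session

There is one attempt and no reset: what is moved stays moved. The work goes in short steps, Python scripts to look and compute and a shell command to move; the robot and the scene stay as the last step left them, time stands still between calls to the robot, and variables do not carry over. Pictures are saved under pics/ and viewed, at most 10 in all, crops included, and the job is handed in when it is done.

```bash
mkdir -p pics; ls; cat > h.py <<'E'
import numpy as np, cv2
from scipy.spatial.transform import Rotation as R
from cell import env
def Rm(o):
    o=np.array(o,float)
    return o if o.shape==(3,3) else R.from_euler('xyz',o).as_matrix()
def world(c,p): return Rm(c['orientation'])@np.array(p)+np.array(c['position'])
def cloud(c):
    v,u=np.mgrid[0:400,0:640]; d=c['depth']
    P=np.stack([(u-c['cx'])/c['fx']*d,(v-c['cy'])/c['fy']*d,d],-1)
    return P@Rm(c['orientation']).T+np.array(c['position'])
E
python3 - <<'E'
from h import *
for n in ('top','scene'):
    c=env.read_camera(n); cv2.imwrite(f'pics/{n}0.png',c['img'][...,::-1])
    print(n,c['position'],c['orientation'],c['fx'],c['cx'],c['cy'])
    for t in ('beaker_a','wide_beaker','rack','jar','stacked_pots','scraper','rib'):
        for f in env.find_in(c,t)[:6]:
            w=world(c,f['centre']);p=np.array(f['centre']);print(t,round(f['score'],2),w.round(),(p[:2]/p[2]*c['fx']+[c['cx'],c['cy']]).round())
print(env.state())
E
```

```text
pics
top [ 396.35454829   -4.53397946 1035.18225336] [-3.04148868 -0.00580309 -1.57372525] 377.64886339194396 316.458141912532 195.6815334328175
beaker_a 0.94 [432. -60.   4.] [335. 220.]
beaker_a 0.72 [ 585. -211.   22.] [390. 164.]
beaker_a 0.7 [461.  60.   6.] [290. 210.]
beaker_a 0.7 [ 280. -248.   23.] [407. 278.]
beaker_a 0.65 [ 452. -175.   17.] [377. 213.]
beaker_a 0.63 [340.  79.  10.] [283. 255.]
wide_beaker 0.71 [437. 167.   4.] [251. 219.]
rack 0.76 [685.  40.  26.] [298. 128.]
jar 0.84 [ 587. -331.  100.] [444. 157.]
stacked_pots 0.9 [592. 370.  63.] [171. 159.]
scraper 0.67 [422. 358.   7.] [181. 224.]
rib 0.75 [ 424. -275.    2.] [413. 223.]
scene [1273.56624637  -58.3452862   756.40104902] [-2.31525425 -0.00492815  1.51084885] 400.13141697314046 319.3485960225251 200.07054639536454
beaker_a 0.93 [ 594. -215.   38.] [237. 230.]
beaker_a 0.91 [476.  60.  34.] [344. 195.]
beaker_a 0.83 [ 464. -176.   32.] [257. 196.]
beaker_a 0.81 [ 335. -123.   34.] [277. 166.]
beaker_a 0.77 [ 294. -250.   36.] [235. 158.]
beaker_a 0.69 [452. -62.  34.] [299. 191.]
wide_beaker 0.92 [450
[... 264 characters left out ...]
23. 195.]
{'t': 0.8, 'joints': array([-1.41560129e+00,  4.90865325e-01,  1.55887799e+00, -2.53236008e-05,
        1.09169624e+00, -1.05609587e-01]), 'qvel': array([ 5.70360698e-04, -2.04323377e-04, -6.81891220e-06,  1.13540273e-03,
       -4.35199655e-04, -2.24673405e-03]), 'tau': array([-3.28261413e-03, -6.12426925e+01, -2.58422810e+01,  6.92968816e-02,
        4.45573626e-02, -4.66456271e-06]), 'eef_pos': array([ 161.17588033, -603.88945796,  214.69008505]), 'tcp_rot': array([3.14144278e+00, 3.84868091e-05, 2.60816293e-01]), 'ft_force': array([ 0.38192947, -0.02778794, -0.36572876]), 'moment': array([-0.01254273,  0.01593983, -0.01075703]), 'grip_force': 0.0, 'opening': 1.0005279479936071}
```

```bash
python3 - <<'E'
import cv2
a=cv2.imread('pics/top0.png')[90:310,150:480]; cv2.imwrite('pics/top0c.png',cv2.resize(a,None,fx=2.4,fy=2.4,interpolation=cv2.INTER_CUBIC))
E
```

```text
(no output)
```

View pics/top0c.png

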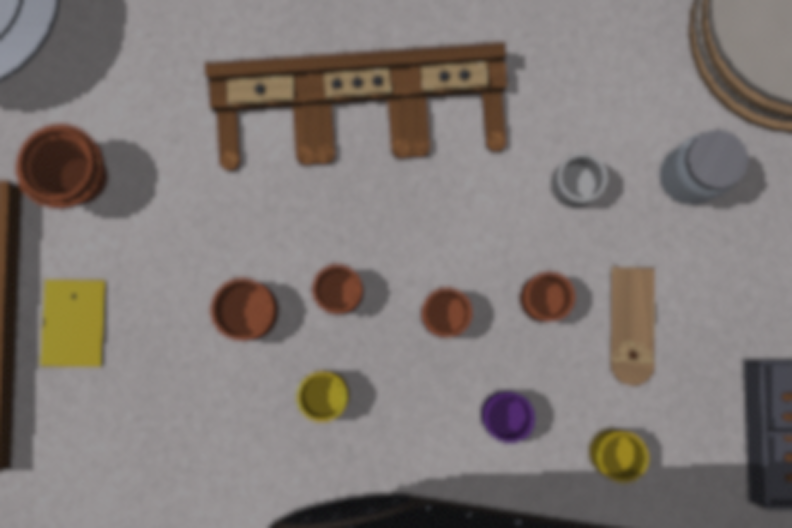

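View pics/scene0.png

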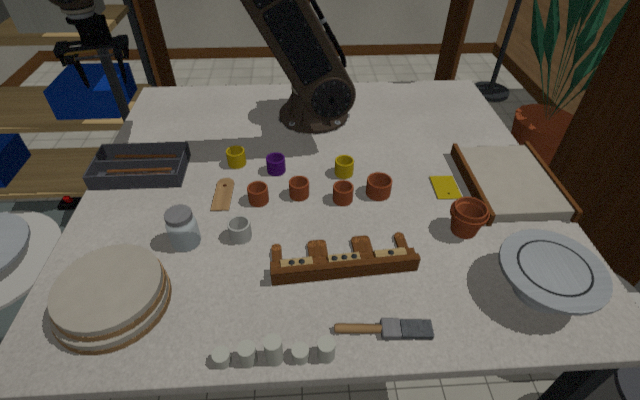

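The top crop (2.4x, offset 150,90) shows the rack with one stud at crop (260,89), three studs at (357,82) and two studs at (454,75).

Candidates, by crop pixel:
- **Reddish:** (338,289), (447,312) and (548,296).
- **Rejected:** the wide beaker (243,309), yellow (323,395) and (620,455), purple (508,416), white (582,180).

The three small reddish ones are the beakers I want. Next I'll measure them precisely.

```bash
cat > m.py <<'E'
from h import *
from scipy.optimize import least_squares
def circ(P):
    f=lambda q:np.hypot(P[:,0]-q[0],P[:,1]-q[1])-q[2]
    r=least_squares(f,[*P.mean(0),28],loss='soft_l1',f_scale=2); return r.x
def measure(n):
    c=env.read_camera(n); W=cloud(c)
    hsv=cv2.cvtColor(c['img'],cv2.COLOR_RGB2HSV)
    for f in env.trace(c,'beaker_a')+env.trace(c,'wide_beaker')[:1]:
        m=f['mask']; h=np.median(hsv[m],0)
        p=W[m]; zt=np.percentile(p[:,2],97)
        r=p[(p[:,2]>38)&(p[:,2]<62)][:,:2]
        if len(r)>10: print(n,round(f['score'],2),'hsv',h,'rim fit x,y,r',circ(r).round(1),'bbox mid',((r.max(0)+r.min(0))/2).round(1),(r.max(0)-r.min(0)).round(),'z',zt.round(),len(r))
    m=env.trace(c,'rack')[0]['mask']; p=W[m]
    q=p[(p[:,2]>41)&(p[:,2]<55)][:,:2].astype(np.float32)
    r=cv2.minAreaRect(q); print('rear rail',r,len(q)); 
    # pixel centres of dark studs, projected on z=40
    g=hsv[...,2]; mm=cv2.erode(m.astype(np.uint8),np.ones((3,3)))
    return c,W,m
if __name__=='__main__':
    for n in ('top','scene'): measure(n)
E
python3 m.py
```

```text
top 0.95 hsv [137. 149.  87.] rim fit x,y,r [ 319.8 -126.8   25.3] bbox mid [ 319.5 -126.8] [54. 54.] z 52.0 143
top 0.92 hsv [ 25. 189. 110.] rim fit x,y,r [342.8  74.1  25. ] bbox mid [343.   73.7] [54. 52.] z 52.0 120
top 0.82 hsv [ 25. 194. 108.] rim fit x,y,r [ 278.  -247.4   25.2] bbox mid [ 278.5 -246.8] [54. 54.] z 52.0 158
top 0.8 hsv [  8. 148.  92.] rim fit x,y,r [458.3  58.5  25.1] bbox mid [458.   58.7] [52. 53.] z 52.0 122
top 0.78 hsv [  8. 150.  96.] rim fit x,y,r [ 449.5 -172.6   25.2] bbox mid [ 449.5 -173.2] [52. 55.] z 52.0 137
top 0.78 hsv [120.    4.  111.5] rim fit x,y,r [ 580.8 -210.8   25.1] bbox mid [ 581.4 -211. ] [55. 54.] z 52.0 145
top 0.76 hsv [  9. 150.  97.] rim fit x,y,r [432.8 -60.5  24.6] bbox mid [434.2 -60. ] [52. 50.] z 52.0 93
top 0.71 hsv [  8. 148.  92.] rim fit x,y,r [458.4  58.5  25. ] bbox mid [458.   58.7] [52. 53.] z 52.0 120
rear rail ((716.7086791992188, 39.64910888671875), (19.500911712646484, 337.8996276855469), 4.061591148376465) 854
scene 0.93 hsv [ 10. 169.  82.] rim fit x,y,r [434.1 -61.5  25.1] bbox mid [433.  -61.7] [56. 53.] z
[... 211 characters left out ...]
9. 54.] z 52.0 172
scene 0.84 hsv [ 10. 169.  85.] rim fit x,y,r [ 451.2 -173.9   25.5] bbox mid [ 450.9 -173.7] [58. 54.] z 52.0 200
scene 0.81 hsv [ 30.  13. 106.] rim fit x,y,r [ 582.7 -212.1   25.4] bbox mid [ 582.  -212.1] [56. 55.] z 51.0 234
scene 0.79 hsv [139. 168.  68.] rim fit x,y,r [ 320.9 -128.1   25.3] bbox mid [ 320.4 -128.2] [60. 53.] z 52.0 165
scene 0.79 hsv [ 25. 218. 101.] rim fit x,y,r [ 279.  -248.8   25.3] bbox mid [ 278.2 -248.7] [57. 54.] z 52.0 173
scene 0.83 hsv [ 10. 171.  77.] rim fit x,y,r [438.  161.1  32.3] bbox mid [437.2 161. ] [71. 69.] z 52.0 237
rear rail ((716.98828125, 38.504669189453125), (21.571842193603516, 339.6297912597656), 4.267970561981201) 1140
```

```bash
python3 - <<'E'
import cv2
a=cv2.imread('pics/scene0.png')[160:290,220:430]; cv2.imwrite('pics/s0c.png',cv2.resize(a,None,fx=3.6,fy=3.6,interpolation=cv2.INTER_CUBIC))
E
```

```text
(no output)
```

View pics/s0c.png

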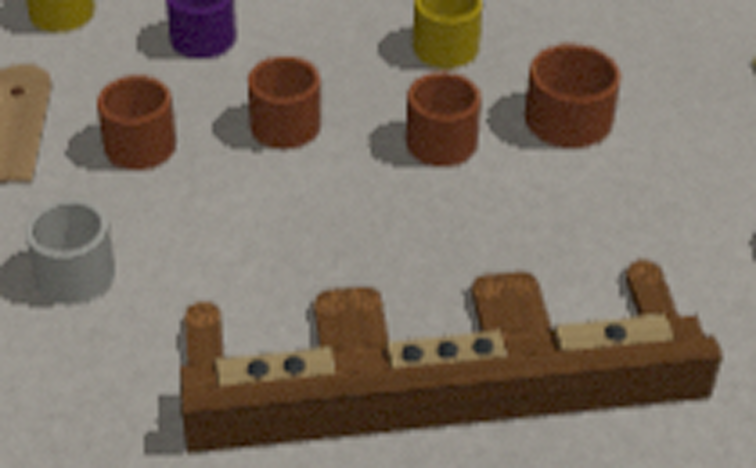

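```bash
cat > s.py <<'E'
from h import *
import sys
s=env.state(); x,y,z=s['eef_pos']; a=.0726; c,n=np.cos(a),np.sin(a)
print('t',round(s['t'],2),'X,Y,z',round(x*c+y*n,1),round(-x*n+y*c,1),round(z,1),'rpy',np.round(s['tcp_rot'],4),'F',np.round(s['ft_force'],1),'op',round(s['opening'],3),round(s['grip_force'],1))
T=dict(A=(459,58.2),B=(433.5,-61),C=(450.3,-173.2),P1=(641.1,143.8),P2=(657.1,-75.6),P3=(649.1,34.1))
for k,(u,v) in T.items():
    X,Y=u*c+v*n,-u*n+v*c; print(k,'XY',round(X,1),round(Y,1),'shift cm',round((X-x*c-y*n)/10,2),round(-(Y+x*n-y*c)/10,2))
E
python3 -m inch '[[0,0,0.1,0,0,0,-0.6],[0,0,0.088,0,0,0,-0.6],[0,0,0,3.3,-3.55,0,-0.6],[0,0,0,3.3,-3.55,0,-0.6],[0,0,0,3.3,-3.55,0,-0.6],[0,0,0,3.3,-3.55,0,-0.6],[0,0,0,3.3,-3.55,0,-0.6],[0,0,0,3.3,-3.55,0,-0.6],[0,0,0,3.3,-3.55,0,-0.6],[0,0,0,3.3,-3.55,0,-0.6],[0,0,0,1,-4.44,0,-0.6],[0,0,0,1,-4.44,0,-0.6],[0,0,0,1,-4.44,0,-0.6],[0,0,0,1,-4.44,0,-0.6],[0,0,0,1,-4.44,0,-0.6],[0,0,0,1,-4.44,0,-0.6],[0,0,0,1,-4.44,0,-0.6],[0,0,0,1,-4.44,0,-0.6],[0,0,0,0,0,0,-0.6],[0,0,0,0,0,0,-0.6]]'; python3 s.py
```

```text
t: 3.7
eef_pos: [457.7, 58.4, 214.6]
tcp_rot: [3.141, 0.0, 0.073]
ft_force: [-0.1, -0.4, -0.4]
opening: 0.798
grip_force: 0.0
t 3.7 X,Y,z 460.7 25.0 214.6 rpy [3.1413e+00 1.0000e-04 7.3500e-02] F [-0.1 -0.4 -0.4] op 0.798 0.0
A XY 462.0 24.8 shift cm 0.13 0.03
B XY 427.9 -92.3 shift cm -3.28 11.73
C XY 436.6 -205.4 shift cm -2.41 23.04
P1 XY 649.8 96.9 shift cm 18.91 -7.19
P2 XY 649.9 -123.1 shift cm 18.92 14.81
P3 XY 649.9 -13.1 shift cm 18.92 3.81
```

```bash
python3 -m inch '[[0,0,0,0.13,0,4,-0.6],[0,0,0,0,0,4,-0.6],[0,0,0,0,0,4,-0.6],[0,0,0,0,0,3,-0.6],[0,0,0,0,0,2.5,-0.6],[0,0,0,0,0,1.5,-0.6],[0,0,0,0,0,0.8,-0.6],[0,0,0,0,0,0,-0.6],[0,0,0,0,0,0,0],[0,0,0,0,0,0,1],[0,0,0,0,0,0,1],[0,0,0,0,0,0,1],[0,0,0,0,0,0,1],[0,0,0,0,0,0,1]]'; python3 s.py|head -1
```

```text
t: 5.45
eef_pos: [459.3, 58.7, 17.1]
tcp_rot: [3.141, -0.001, 0.073]
ft_force: [0.0, -1.0, 7.6]
opening: 0.588
grip_force: 30.0
t 5.45 X,Y,z 462.4 25.3 17.1 rpy [ 3.1414e+00 -9.0000e-04  7.2900e-02] F [ 0.  -1.   7.6] op 0.588 30.0
```

```bash
python3 -m inch '[[0,0,0,1,0,0,1],[0,0,0,1.5,0,0,1],[0,0,0,1.2,-1.2,0,1],[0,0,0,1.2,-1.2,0,1],[0,0,0,1.2,-1.2,0,1],[0,0,0,1.2,-1.2,0,1],[0,0,0,1.2,-1.2,0,1],[0,0,0,1.2,-1.18,0,1],[0,0,0,0.8,0,0,1],[0,0,0,0,0,0,1],[0,0,0,0,0,0,1]]'; python3 s.py; python3 - <<'E'
from h import *
c=env.read_camera('wrist'); cv2.imwrite('pics/w1.png',c['img'][...,::-1]); print(c['position'],c['orientation'],c['fx'],c['cx'],c['cy'])
E
```

```text
t: 6.82
eef_pos: [558.2, 138.6, 17.1]
tcp_rot: [-3.141, 0.0, 0.073]
ft_force: [-3.6, 3.2, 7.6]
opening: 0.585
grip_force: 30.0
t 6.83 X,Y,z 566.8 97.7 17.1 rpy [-3.1412e+00  4.0000e-04  7.3100e-02] F [-3.6  3.2  7.6] op 0.585 30.0
A XY 462.0 24.8 shift cm -10.47 7.3
B XY 427.9 -92.3 shift cm -13.88 19.0
C XY 436.6 -205.4 shift cm -13.02 30.31
P1 XY 649.8 96.9 shift cm 8.31 0.08
P2 XY 649.9 -123.1 shift cm 8.31 22.08
P3 XY 649.9 -13.1 shift cm 8.31 11.08
[641.88094882 144.44153373 186.72729494] [ 2.83815400e+00  3.27849400e-04 -1.49716927e+00] 309.70691628693146 322.4697506624153 202.2105480695786
```

View pics/w1.png

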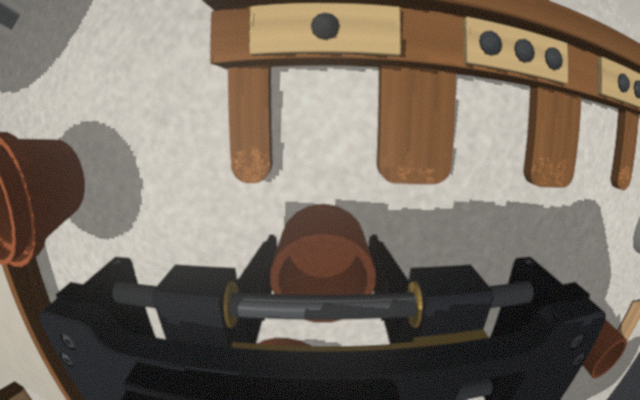

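The wrist view has the held beaker centred on column 323 and the pocket between the rails at columns 270 and 378, with its stud at 325. They line up, so I'll slide it in.

```bash
python3 -m inch '[[0,0,0,1.3,0.05,0,1],[0,0,0,1.3,0,0,1],[0,0,0,1.3,0,0,1],[0,0,0,1.3,0,0,1],[0,0,0,1.2,0,0,1],[0,0,0,0.9,0,0,1],[0,0,0,0.5,0,0,1],[0,0,0,0,0,0,1],[0,0,0,0,0,0,1]]'; python3 s.py|sed -n '1p;5p'; python3 -m inch '[[0,0,0,0.2,0,0,1],[0,0,0,0.2,0,0,1],[0,0,0,0.1,0,0,1],[0,0,0,0,0,0,1]]';python3 s.py|sed -n '1p;5p'
```

```text
t: 8.0
eef_pos: [636.0, 143.3, 17.1]
tcp_rot: [3.142, 0.001, 0.073]
ft_force: [-3.3, 1.6, 5.2]
opening: 0.586
grip_force: 30.0
t 8.0 X,Y,z 644.7 96.8 17.1 rpy [3.1415e+00 6.0000e-04 7.3000e-02] F [-3.3  1.6  5.2] op 0.586 30.0
P1 XY 649.8 96.9 shift cm 0.51 -0.01
t: 8.5
eef_pos: [640.4, 143.6, 17.1]
tcp_rot: [3.141, 0.002, 0.073]
ft_force: [-6.6, -0.3, 9.4]
opening: 0.583
grip_force: 30.0
t 8.5 X,Y,z 649.1 96.8 17.1 rpy [3.1415e+00 2.1000e-03 7.3000e-02] F [-6.6 -0.3  9.4] op 0.583 30.0
P1 XY 649.8 96.9 shift cm 0.07 -0.01
```

```bash
for i in 1 2 3; do python3 -m inch '[[0,0,0,0.1,0,0,1],[0,0,0,0,0,0,1]]' >/dev/null; python3 s.py|head -1;done
```

```text
t 8.75 X,Y,z 650.0 96.8 17.1 rpy [3.1415e+00 2.2000e-03 7.3100e-02] F [-6.2  0.1  8.7] op 0.585 30.0
t 9.0 X,Y,z 650.9 96.8 17.1 rpy [3.1415e+00 2.5000e-03 7.3100e-02] F [-7.2 -0.3 10.5] op 0.586 30.0
t 9.25 X,Y,z 651.0 96.8 17.1 rpy [3.1414 0.0046 0.0731] F [-12.   -0.7  13.9] op 0.584 30.0
```

```bash
python3 -m inch '[[0,0,0,0.1,0,0,1],[0,0,0,0,0,0,1]]'; python3 -m inch '[[0,0,0,-0.15,0,0,0.5],[0,0,0,0,0,0,-0.4],[0,0,0,0,0,0,-0.6],[0,0,0,0,0,0,-0.6],[0,0,0,0,0,-1,-0.6],[0,0,0,0,0,-3,-0.6],[0,0,0,0,0,-3,-0.6],[0,0,0,-2.65,3.78,0,-0.6],[0,0,0,-2.65,3.78,0,-0.6],[0,0,0,-2.65,3.78,0,-0.6],[0,0,0,-2.65,3.78,0,-0.6],[0,0,0,-2.65,3.78,0,-0.6],[0,0,0,-2.65,3.78,0,-0.6],[0,0,0,-2.65,3.78,0,-0.6],[0,0,0,-2.65,3.78,0,-0.6],[0,0,0,0,0,0,-0.6],[0,0,0,0,0,0,-0.6]]'; python3 s.py; python3 - <<'E'
from h import *
import m
m.measure('scene')
E
```

```text
t: 9.5
eef_pos: [642.4, 143.8, 17.2]
tcp_rot: [3.141, 0.007, 0.073]
ft_force: [-15.9, -1.6, 17.2]
opening: 0.586
grip_force: 30.0
t: 11.62
eef_pos: [454.8, -173.3, 87.1]
tcp_rot: [3.141, -0.001, 0.072]
ft_force: [-0.1, 1.4, -0.6]
opening: 0.798
grip_force: 0.0
t 11.62 X,Y,z 441.0 -205.9 87.1 rpy [ 3.1411e+00 -7.0000e-04  7.2200e-02] F [-0.1  1.4 -0.6] op 0.798 0.0
A XY 462.0 24.8 shift cm 2.1 -23.06
B XY 427.9 -92.3 shift cm -1.31 -11.36
C XY 436.6 -205.4 shift cm -0.45 -0.05
P1 XY 649.8 96.9 shift cm 20.88 -30.28
P2 XY 649.9 -123.1 shift cm 20.89 -8.28
P3 XY 649.9 -13.1 shift cm 20.88 -19.28
scene 0.8 hsv [ 10. 166.  90.] rim fit x,y,r [434.4 -61.7  25.3] bbox mid [433.7 -61.7] [57. 52.] z 52.0 181
scene 0.74 hsv [ 25. 215. 109.] rim fit x,y,r [343.3  73.6  25.3] bbox mid [342.8  73.2] [59. 54.] z 52.0 172
scene 0.6 hsv [139. 166.  72.] rim fit x,y,r [ 321.5 -128.5   25. ] bbox mid [ 323.4 -128.4] [51. 52.] z 115.0 81
scene 0.59 hsv [ 10. 168.  82.] rim fit x,y,r [ 451.6 -173.9   25.3] bbox mid [ 451.8 -174.9] [58. 52.] z 52.0 190
scene 0.57 hsv [ 30.  13. 114.] rim fit x,y,r [ 582.6 -212.    25.2] bbox mid [ 582.2 -212.4] [55. 55.] z 52.0 224
scene 0.55 hsv [ 10. 168.  84.] rim fit x,y,r [642.5 142.9  25.1] bbox mid [641.9 142.7] [55. 53.] z 52.0 223
scene 0.82 hsv [ 10.  168.   85.5] rim fit x,y,r [438.1 160.8  32.3] bbox mid [437.3 161. ] [72. 69.] z 52.0 243
rear rail ((694.646728515625, 35.29066467285156), (74.87416076660156, 337.8766784667969), 6.208133697509766) 1112
```

```bash
python3 -m inch '[[0,0,0,-0.4,-0.05,0,-0.6],[0,0,0,0,0,2.5,-0.6],[0,0,0,0,0,2.5,-0.6],[0,0,0,0,0,1.5,-0.6],[0,0,0,0,0,0.5,-0.6],[0,0,0,0,0,0,-0.6],[0,0,0,0,0,0,0],[0,0,0,0,0,0,1],[0,0,0,0,0,0,1],[0,0,0,0,0,0,1],[0,0,0,0,0,0,1]]'; python3 s.py|sed -n '1p;6p'
```

```text
t: 13.2
eef_pos: [450.6, -173.3, 17.1]
tcp_rot: [3.141, -0.001, 0.073]
ft_force: [0.2, -0.2, 6.9]
opening: 0.589
grip_force: 30.0
t 13.2 X,Y,z 436.9 -205.5 17.1 rpy [ 3.141e+00 -8.000e-04  7.270e-02] F [ 0.2 -0.2  6.9] op 0.589 30.0
P2 XY 649.9 -123.1 shift cm 21.3 -8.24
```

```bash
python3 -m inch '[[0,0,0,0.8,0,0,1],[0,0,0,1.6,0,0,1],[0,0,0,1.6,0,0,1],[0,0,0,1.2,-1.18,0,1],[0,0,0,1.2,-1.18,0,1],[0,0,0,1.2,-1.18,0,1],[0,0,0,1.2,-1.18,0,1],[0,0,0,1.2,-1.18,0,1],[0,0,0,1.2,-1.18,0,1],[0,0,0,1.2,-1.16,0,1],[0,0,0,0.4,0,0,1],[0,0,0,0,0,0,1],[0,0,0,0,0,0,1]]'; python3 s.py|sed -n '1p;6p'; python3 - <<'E'
from h import *
c=env.read_camera('wrist'); cv2.imwrite('pics/w2.png',c['img'][...,::-1])
E
```

```text
t: 14.82
eef_pos: [570.8, -80.7, 17.1]
tcp_rot: [-3.14, 0.003, 0.073]
ft_force: [-7.3, 5.5, 11.4]
opening: 0.588
grip_force: 30.0
t 14.82 X,Y,z 563.4 -121.9 17.1 rpy [-3.1403e+00  2.6000e-03  7.3000e-02] F [-7.3  5.5 11.4] op 0.588 30.0
P2 XY 649.9 -123.1 shift cm 8.65 0.11
```

View pics/w2.png

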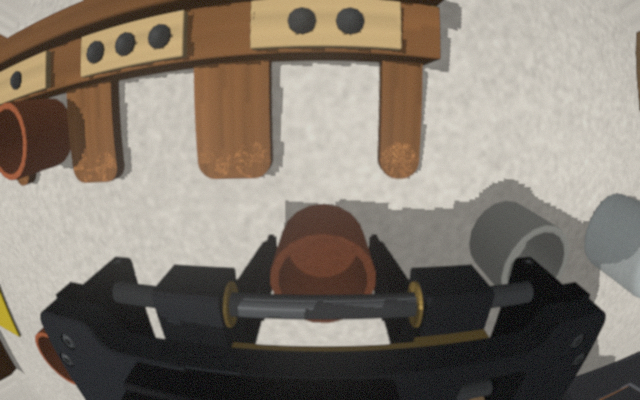

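In the wrist view the beaker sits at column 323 and the two-stud pocket spans 272–380, so its centre is near 326. I'll shift about 1.3 mm right and slide in.

```bash
python3 -m inch '[[0,0,0,1.3,0.07,0,1],[0,0,0,1.3,0.06,0,1],[0,0,0,1.3,0,0,1],[0,0,0,1.3,0,0,1],[0,0,0,1.2,0,0,1],[0,0,0,0.9,0,0,1],[0,0,0,0.5,0,0,1],[0,0,0,0.4,0,0,1],[0,0,0,0.2,0,0,1],[0,0,0,0,0,0,1]]'>/dev/null; python3 s.py|sed -n '1p;6p';for i in 1 2 3; do python3 -m inch '[[0,0,0,0.1,0,0,1],[0,0,0,0,0,0,1]]' >/dev/null; python3 s.py|head -1;done
```

```text
t 16.12 X,Y,z 647.9 -124.1 17.1 rpy [-3.1414e+00  1.7000e-03  7.2900e-02] F [-5.   0.5  8.8] op 0.59 30.0
P2 XY 649.9 -123.1 shift cm 0.2 -0.1
t 16.38 X,Y,z 648.7 -124.0 17.1 rpy [-3.1413e+00  2.1000e-03  7.2900e-02] F [-6.9  0.1  9.7] op 0.59 30.0
t 16.62 X,Y,z 649.7 -124.1 17.2 rpy [-3.1413e+00  2.0000e-03  7.2800e-02] F [-6.3  1.2  8.9] op 0.592 30.0
t 16.88 X,Y,z 650.7 -124.1 17.1 rpy [-3.1413e+00  2.1000e-03  7.2900e-02] F [-5.9  0.   9.5] op 0.592 30.0
```

```bash
for i in 1 2 3; do python3 -m inch '[[0,0,0,0.1,0,0,1],[0,0,0,0,0,0,1]]' >/dev/null; python3 s.py|head -1;done
```

```text
t 17.12 X,Y,z 650.9 -124.1 17.1 rpy [-3.1411  0.0039  0.073 ] F [-10.7   0.4  12.5] op 0.586 30.0
t 17.38 X,Y,z 651.0 -124.1 17.2 rpy [-3.1408  0.0058  0.073 ] F [-15.   -1.4  15.6] op 0.589 30.0
t 17.62 X,Y,z 651.1 -124.1 17.2 rpy [-3.1405  0.0079  0.073 ] F [-20.2  -2.5  19.4] op 0.588 30.0
```

```bash
python3 -m inch '[[0,0,0,-0.2,0,0,0.5],[0,0,0,0,0,0,-0.4],[0,0,0,0,0,0,-0.6],[0,0,0,0,0,0,-0.6],[0,0,0,0,0,-1,-0.6],[0,0,0,0,0,-3,-0.6],[0,0,0,0,0,-3,-0.6],[0,0,0,-3.7,-0.53,0,-0.6],[0,0,0,-3.7,-0.53,0,-0.6],[0,0,0,-3.7,-0.53,0,-0.6],[0,0,0,-3.7,-0.53,0,-0.6],[0,0,0,-3.7,-0.53,0,-0.6],[0,0,0,-3.7,-0.53,0,-0.6],[0,0,0,0,0,0,-0.6],[0,0,0,0,0,0,-0.6]]'>/dev/null; python3 s.py|sed -n '1p;3p'; python3 m.py | grep -v "hsv \[ *[1-9][0-9][0-9]\?\."
```

```text
t 19.5 X,Y,z 431.9 -92.8 87.2 rpy [ 3.1408e+00 -1.9000e-03  7.2700e-02] F [0.8 0.1 0.4] op 0.801 0.0
B XY 427.9 -92.3 shift cm -0.4 -0.06
top 0.86 hsv [  9. 147. 103.] rim fit x,y,r [656.  -75.6  25.2] bbox mid [656.2 -76.5] [53. 54.] z 52.0 148
top 0.58 hsv [  9. 147.  93.] rim fit x,y,r [640.2 143.5  25.3] bbox mid [640.4 144.2] [53. 54.] z 52.0 149
top 0.9 hsv [  8. 148. 106.] rim fit x,y,r [436.5 161.   32. ] bbox mid [436.2 161. ] [65. 67.] z 51.0 156
rear rail ((684.064208984375, 36.17329406738281), (90.99559020996094, 337.9736328125), 5.559797763824463) 874
rear rail ((595.2972412109375, 353.9107666015625), (71.83274841308594, 69.3855209350586), 10.450809478759766) 174
```

```bash
python3 -m inch '[[0,0,0,-0.37,-0.05,0,-0.6],[0,0,0,0,0,2.5,-0.6],[0,0,0,0,0,2.5,-0.6],[0,0,0,0,0,1.5,-0.6],[0,0,0,0,0,0.5,-0.6],[0,0,0,0,0,0,-0.6],[0,0,0,0,0,0,0],[0,0,0,0,0,0,1],[0,0,0,0,0,0,1],[0,0,0,0,0,0,1],[0,0,0,0,0,0,1]]'; python3 s.py|sed -n '1p;7p'
```

```text
t: 21.28
eef_pos: [432.7, -60.8, 17.0]
tcp_rot: [3.141, -0.001, 0.073]
ft_force: [-0.8, -0.2, 6.9]
opening: 0.568
grip_force: 30.0
t 21.27 X,Y,z 427.2 -92.0 17.0 rpy [ 3.1412e+00 -7.0000e-04  7.2800e-02] F [-0.8 -0.2  6.9] op 0.568 30.0
P3 XY 649.9 -13.1 shift cm 22.27 -7.9
```

```bash
python3 -m inch '[[0,0,0,0,0,0,1],[0,0,0,0,0,0,1]]'|tail -2; python3 - <<'E'
from h import *
c=env.read_camera('wrist'); cv2.imwrite('pics/w3.png',c['img'][...,::-1])
import m; m.measure('scene')
E
```

```text
opening: 0.576
grip_force: 30.0
scene 0.95 hsv [ 10. 168.  81.] rim fit x,y,r [642.4 142.8  25.2] bbox mid [641.7 143. ] [55. 55.] z 52.0 225
scene 0.88 hsv [ 25. 212. 108.] rim fit x,y,r [343.5  73.3  25.4] bbox mid [343.4  73.3] [58. 54.] z 52.0 173
scene 0.79 hsv [ 25. 217.  96.] rim fit x,y,r [ 279.1 -249.1   25.3] bbox mid [ 278.  -248.3] [59. 54.] z 52.0 166
scene 0.74 hsv [ 30.  13. 111.] rim fit x,y,r [ 582.9 -212.2   25.3] bbox mid [ 582.8 -211.9] [56. 55.] z 52.0 238
scene 0.71 hsv [ 10. 168.  89.] rim fit x,y,r [658.6 -76.5  25.1] bbox mid [658.3 -75.9] [56. 54.] z 52.0 240
scene 0.61 hsv [ 10. 170.  77.] rim fit x,y,r [433.9 -61.   25.1] bbox mid [434.4 -61.4] [58. 52.] z 52.0 178
rear rail ((716.26318359375, 38.719329833984375), (20.528390884399414, 336.214111328125), 4.088387489318848) 1112
```

View pics/w3.png

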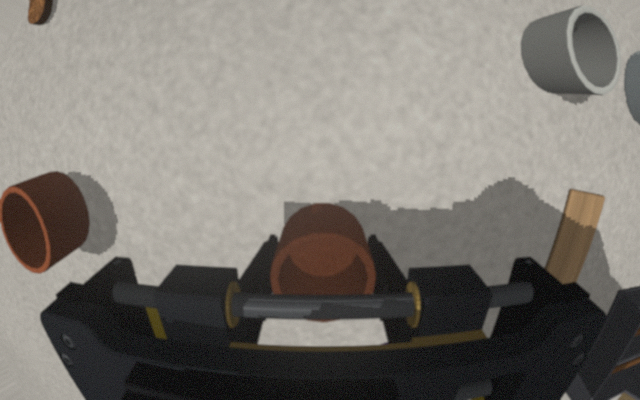

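The beaker sits in the fingers as before (centre column 323), upright, so I'll slide it to the three-stud pocket.

```bash
python3 -m inch '[[0,0,0,0.8,0,0,1],[0,0,0,1.6,0,0,1],[0,0,0,1.6,0,0,1],[0,0,0,1.2,-1.12,0,1],[0,0,0,1.2,-1.12,0,1],[0,0,0,1.2,-1.12,0,1],[0,0,0,1.2,-1.12,0,1],[0,0,0,1.2,-1.12,0,1],[0,0,0,1.2,-1.12,0,1],[0,0,0,1.2,-1.12,0,1],[0,0,0,1.2,0,0,1],[0,0,0,0,0,0,1],[0,0,0,0,0,0,1]]'; python3 s.py|sed -n '1p;7p'; python3 - <<'E'
from h import *
c=env.read_camera('wrist'); cv2.imwrite('pics/w4.png',c['img'][...,::-1])
E
```

```text
t: 23.4
eef_pos: [562.9, 27.7, 17.0]
tcp_rot: [-3.142, -0.001, 0.073]
ft_force: [1.3, 2.8, 4.7]
opening: 0.575
grip_force: 30.0
t 23.4 X,Y,z 563.4 -13.2 17.0 rpy [-3.1415e+00 -1.4000e-03  7.2700e-02] F [1.3 2.8 4.7] op 0.575 30.0
P3 XY 649.9 -13.1 shift cm 8.64 -0.02
```

View pics/w4.png

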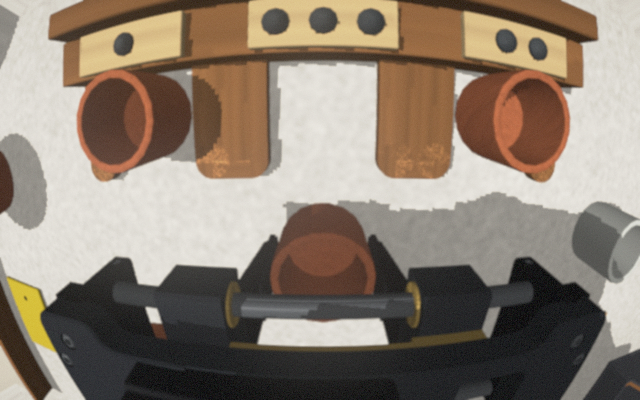

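The beaker is at column 323 and the three-stud pocket spans 270–377, so it is centred. The other two beakers are seated.

```bash
python3 -m inch '[[0,0,0,1.3,0,0,1],[0,0,0,1.3,0,0,1],[0,0,0,1.3,0,0,1],[0,0,0,1.3,0,0,1],[0,0,0,1.2,0,0,1],[0,0,0,0.9,0,0,1],[0,0,0,0.5,0,0,1],[0,0,0,0.4,0,0,1],[0,0,0,0.3,0,0,1],[0,0,0,0,0,0,1]]'>/dev/null; python3 s.py|head -1;for i in 1 2 3 4 5; do python3 -m inch '[[0,0,0,0.1,0,0,1],[0,0,0,0,0,0,1]]' >/dev/null; python3 s.py|head -1;done
```

```text
t 24.7 X,Y,z 646.7 -13.6 17.0 rpy [3.1416e+00 2.6000e-03 7.2900e-02] F [-7.5 -0.1 10.4] op 0.575 30.0
t 24.95 X,Y,z 647.3 -13.6 17.1 rpy [-3.1416  0.0034  0.0729] F [-9.2 -0.3 12.3] op 0.569 30.0
t 25.2 X,Y,z 648.4 -13.6 17.1 rpy [-3.1416  0.0032  0.0729] F [-8.7 -0.  11.9] op 0.572 30.0
t 25.45 X,Y,z 649.4 -13.6 17.0 rpy [-3.1416  0.0032  0.0729] F [-8.7 -0.3 11.7] op 0.573 30.0
t 25.7 X,Y,z 650.1 -13.6 17.1 rpy [-3.1416  0.0039  0.0729] F [-10.4  -0.8  12.6] op 0.57 30.0
t 25.95 X,Y,z 650.1 -13.5 17.1 rpy [-3.1414  0.0061  0.073 ] F [-14.8  -2.2  16.6] op 0.573 30.0
```

```bash
python3 -m inch '[[0,0,0,0.1,0,0,1],[0,0,0,0,0,0,1],[0,0,0,-0.2,0,0,0.5],[0,0,0,0,0,0,-0.4],[0,0,0,0,0,0,-0.6],[0,0,0,0,0,0,-0.6],[0,0,0,0,0,-1,-0.6],[0,0,0,0,0,-3,-0.6],[0,0,0,0,0,-4,-0.6],[0,0,0,-3,0,-4,-0.6],[0,0,0,-4,0,-2,-0.6],[0,0,0,-4,0,0,-0.6],[0,0,0,-4,0,0,-0.6],[0,0,0,-4,0,0,-0.6],[0,0,0,0,0,0,-0.6],[0,0,0,0,0,0,-0.6]]'; python3 m.py; python3 - <<'E'
from h import *
c=env.read_camera('scene'); cv2.imwrite('pics/f.png',cv2.resize(c['img'][130:300,150:510,::-1],None,fx=2.2,fy=2.2))
E
```

```text
t: 27.95
eef_pos: [462.7, 19.9, 157.3]
tcp_rot: [3.141, -0.002, 0.073]
ft_force: [-0.0, -0.3, -0.9]
opening: 0.8
grip_force: 0.0
top 0.9 hsv [137. 148.  99.] rim fit x,y,r [ 319.6 -126.6   25.1] bbox mid [ 319.1 -126.5] [54. 54.] z 51.0 134
top 0.82 hsv [  9. 148.  85.] rim fit x,y,r [639.9 143.3  24.8] bbox mid [639.9 142.5] [53. 53.] z 52.0 121
top 0.77 hsv [  9. 148.  99.] rim fit x,y,r [655.9 -75.7  25.3] bbox mid [658.2 -76.5] [59. 54.] z 52.0 150
top 0.64 hsv [ 25. 192. 105.] rim fit x,y,r [ 278.3 -247.3   25. ] bbox mid [ 278.4 -247.1] [53. 53.] z 51.0 142
top 0.6 hsv [  9. 147.  97.] rim fit x,y,r [647.6  34.1  25.1] bbox mid [647.7  34.2] [54. 51.] z 52.0 134
top 0.43 hsv [  8. 139.  76.] rim fit x,y,r [437.6 161.6  30.8] bbox mid [441.4 183. ] [49. 18.] z 51.0 38
rear rail ((684.326171875, 37.235809326171875), (83.98857879638672, 337.4864501953125), 4.023091793060303) 823
scene 0.94 hsv [139. 169.  70.] rim fit x,y,r [ 321.  -128.2   25.3] bbox mid [ 320.3 -128.3] [57. 53.] z 52.0 166
scene 0.94 hsv [ 25. 216. 102.] rim fit x,y,r [343.9  73.7  24.9] bbox mid [343.   73.5] [55. 54.] z 52.0 146
scene 0.77 hsv [ 10. 169.  81.] rim fit x,y,r [642.  142.8  25.3] bbox mid [640.8 142.8] [57. 54.] z 52.0 239
scene 0.74 hsv [ 10. 169.  88.] rim fit x,y,r [658.5 -76.7  25.1] bbox mid [659.1 -77. ] [54. 52.] z 52.0 230
scene 0.66 hsv [ 10. 169.  82.] rim fit x,y,r [650.2  33.3  25.1] bbox mid [649.6  33.9] [55. 53.] z 52.0 231
scene 0.62 hsv [ 30.  13. 110.] rim fit x,y,r [ 582.8 -211.8   25.3] bbox mid [ 583.4 -211. ] [58. 52.] z 52.0 228
scene 0.56 hsv [ 25. 216.  97.] rim fit x,y,r [ 279.1 -249.    25.5] bbox mid [ 279.  -248.9] [59. 54.] z 52.0 168
scene 0.86 hsv [ 10. 170.  80.] rim fit x,y,r [438.  160.6  32.2] bbox mid [438.1 160.2] [70. 67.] z 51.0 236
rear rail ((717.0860595703125, 37.67417907714844), (21.708784103393555, 337.7953186035156), 4.087465286254883) 1103
```

View pics/f.png

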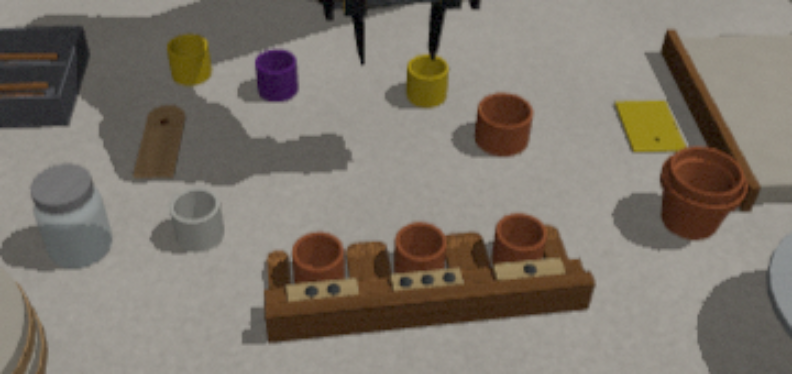

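The three beakers stand upright in their pockets at crop (318,258), (420,250) and (520,240), all at the same depth within about 0.3 mm. Everything else looks where it was, so I'm handing in.

```bash
python3 -c "from cell import env; print(env.job_done())"
```

```text
the job is handed in; nothing more can be done
None
```

I slid the three matching beakers home into the one-, two- and three-stud pockets, in that order, and handed the job in at about 28 s; no verdict came back, but the final camera check showed all three upright and fully seated, the wide beaker unmoved and nothing else visibly disturbed.

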